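# Index the keeper slide and swap the wrong tool in the kit

### The arm

A 7-joint arm with a two-finger parallel gripper is mounted at the origin on a cart in front of the work surface, level with it; the furniture and walls round the work are solid. World frame = base frame: x ahead of the robot, y to its left, z up, the work surface at z = 0. Lengths are in m, angles in rad, forces in N, time in s.
With the tool pointing down it reaches from about 0.4 to 0.85 m from the base axis. Payload 4.5 kg.
Tool frame: the origin (TCP) lies at the very end of the fingers, on their centre line; the grasp point (between the pads) lies 19 mm behind it; z points along the fingers, y is the line along which they close (so a half turn about z gives the same grasp; the last joint's range is limited). The gripper opens to 88 mm and grips with 3 to 60 N. Pads are 18 mm wide; open, the fingers measure 123 mm over their backs; the gripper's body (75 mm by 187 mm) begins 45 mm behind the grasp point.
Start: joints at [-1.199, 0.689, -0.195, 1.565, 0.157, 0.902, -0.215], TCP at [0.207, 0.59, 0.239] pointing down, gripper open.
Joint ranges: [-3.01, 3.01], [-0.46, 2.08], [-1.47, 1.51], [0.13, 2.56], [-1, 4.14], [0.04, 2.09], [-2.66, 2.66]. Speed limits (rad/s): [2.57, 2.57, 3.14, 3.14, 3.14, 3.14, 3.14].

### API

Orientations are given as a unit quaternion [x, y, z, w].
In Python, from plant import r, eyes, nets gives the robot as it stands.
- The arm moves only by the shell command python3 -m pendant 'ROWS' [FORCE]. ROWS is JSON, a list of rows, each an object of numbers: "claw": the opening, from 0 (shut) to 1 (fully open); "dx", "dy", "dz": the shift along the world's x, y, z in mm; "twist": the turn about the world's z in rad. In form: [{"claw": .., "dx": .., "dy": .., "dz": .., "twist": ..}, ...]. A call has 1 to 8 rows; each row is the pose to reach, as a shift and turn from the pose commanded when the call began; what a row does not reach only later rows make up. A row lasts 1/10 s, in which the tool goes at most 50 mm and 8.59 degrees, less where a joint would pass 70% of its speed; a pose out of reach is approached as far as the arm can. A call with a gripper value outside its range is refused whole. The fingers move at their own pace and stop on an object; FORCE is the grip in N (left out, the last holds). Time passes only in rows, so rows that repeat a pose let the fingers close. It gives the time, the measured TCP pose, the force, the opening and the grip force at its end, in the units of the state.
- r.get_state(): the state, without advancing time (a new reading comes with each control period).
- eyes.snapshot(name): name is "scene" or "top" or "wrist"; returns (picture, depth): 420x560x3 uint8, blue, green, red; 420x560 float32, m along the optical axis (not along the pixel's ray), 0 where there is no reading.
- eyes.camera_info(name): a dict with "K" (3x3 intrinsics, pixels), "world_to_cam" (4x4, takes a point from world to camera coordinates); the wrist camera has in their place "T_tool_cam" (4x4, takes a point from camera to tool coordinates, whose origin is the TCP and whose axes are the flange's). Camera axes: x right, y down, z forward; pixel columns grow to the right and rows downward; lengths in m; the calibration is good to about 2 mm. A picture is of the moment at which its call begins: read the wrist's pose just before it. camera_info takes no time and is no camera call.
- r.finish_job(): hands the job in; it is judged then, once.
Trained networks look in the newest picture that a camera, given by its name, has taken for a name from the list of things; names that differ only in an ending like _2 or _b are one class to them, and where a whole thing is asked for, a point or a joint stands for the part that bears it (a point fixed in the world has none). Each returns a list of dicts, best first, with "confidence" (0 to 1); they miss things now and then, are a little off and sometimes report something else, mostly with a low value. They report only what shows in the picture. A call takes as long as a camera call.
- nets.spot_in(camera, query): "box" ([left, top, width, height] as shares, 0 to 1, of the picture: columns of its width, rows of its height, round what is visible of it).
- nets.place_of(camera, query): "position" ([column, row] as shares, 0 to 1, of the picture: columns of its width, rows of its height: a listed point, or the origin of a listed thing).
The state is a dict: "clock": time; "q": joint angles; "qd": joint speeds; "joint_torque": joint torques, N m; "tool_pos": TCP position; "eef_rot": TCP orientation; "contact_force": force on the tool from outside, world axes, zero at the start; "moment": the same for the moment, N m; "opening": opening from 0.0 (shut) to 1.0 (fully open); "finger_force": force on a finger pad.
Only numpy, scipy, OpenCV 4.12 (cv2) and the standard library are available. Lean on these libraries where they do the work, as an engineer would, in place of code of your own. Each camera call takes 0.05 s, during which the arm holds its last target. There are 200 camera calls.

### The job

This kit bed should hold three screwdrivers, but a marker pen has got into one of its outer bays. Pull the red index knob up, slide the clear keeper one notch so that its open window is over the marker, and let the knob drop back until it locks; then lay the marker flat in the orange reject tray and lay the yellow screwdriver in its bay. Leave the keeper locked there, and leave the other two screwdrivers and the things around the bench where they are.

Things in the scene. Friction and masses are not known exactly. Their poses are not given: they have to be found in the camera images.
- kit_slide: Fixed kit bed with an index slide. Origin: on the bench under the middle bay. x points away from the robot along the tools, y across the bays to the left, z up. Three bays at y = -60, 0 and +60 mm; a tool lies in each along x, centred on x = 0. Cream bed floor 16 mm above the bench, x = -82 to +90, y = -90 to +90; a finger trough across it at x = +2 to +52 is 3 mm above the bench.
- bay_plus (a point): Centre of the floor of the outer bay at y = +60 mm of kit_slide (left from the robot), 16 mm above the bench. Each bay has black side guides 20 mm apart, standing 10 mm above the floor, at x = -53 to -27 and x = +58 to +84 mm in kit_slide's frame.
- bay_minus (a point): The same point of the outer bay at y = -60 mm of kit_slide (right from the robot).
- keeper (a joint): Position in m of the keeper along kit_slide's y: 0 = window over the middle bay (start), +0.060 and -0.060 = over the outer bays; a notch at each, travel -0.068 to 0.068. A blue block (156 mm along y, top 49 mm above the bench) on a steel rail at x = -132 to -88 mm, end stops 44 mm high at y = -153 and +153. Slides with about 1.5 N when free; 1 mm play when locked.
- plunger (a joint): Height in m by which the index knob is pulled up: 0 = pin home in a slot, 0.016 = upper stop. Above about 0.011 the keeper is free to slide; with the pin in a slot it cannot move. The spring pulls down with 5 N at 0 and 9 N at the top. Let go between notches, the pin rides on the rail at about 0.011 and drops into the next slot that comes under it.
- knob_grip (a point): Middle of the red index knob, an upright cylinder 30 mm across and 29 mm high (top 14 mm above this point), at x = -110 mm, y = keeper position in kit_slide's frame, 88 mm above the bench when home. Under it a steel sleeve 20 mm thick (up to 71 mm above the bench), then the blue block.
- window (a point): Centre of the keeper's open window at x = +25 mm in kit_slide's frame, 41 mm above the bench; moves with the keeper. The window is 80 mm wide between two clear flat arms that reach from the blue block over the bays to x = +47 mm (36 to 41 mm above the bench, from 40 to 78 mm either side of the window's centre). A tool under an arm cannot be lifted out.
- marker_1: The wrong part: grey marker pen with a black cap, 128 mm long, 13 mm thick, lying in one of the two outer bays. Origin: middle of its length, on its underside. Its y runs along the pen, z up; balance and grip near the middle to 25 mm towards +y.
- driver_3: The missing part: yellow-handled precision screwdriver, 156 mm long, loose on the bench right of the kit bed. Origin: middle of its length, underside. Its y runs along the tool: handle (12 mm wide, 11 mm high) y = -14 to +66 mm, thin shaft -22 to -74 mm. Grip the handle near y = +25 mm. In the kit, handles point along kit_slide's +x, over the finger trough.
- driver_1: Blue-handled screwdriver of the same shape, in the other outer bay; belongs to the kit.
- driver_2: Red-handled screwdriver of the same shape, in the middle bay; belongs to the kit.
- reject_tray: Fixed open orange tray, 100 x 170 x 20 mm (x, y, z), walls and floor 3 mm thick, right of the kit bed. Origin: centre of its underside; its long side is along its y.
- esd_brush: Black brush, 155 mm long, lying near the bench's front edge; a bystander.
- heat_sink: Finned aluminium heat sink, 36 x 44 x 19 mm, behind the kit bed; a bystander.
- tape_green: Roll of green tape, about 80 mm across, 20 mm high, behind the kit bed; a bystander.
- loupe: Black loupe standing behind the kit bed, 37 mm across, 41 mm high; a bystander.

How it is judged:
By the outcome, as a careful person would: the job done as asked, in the order asked, and still so for the second after the job is handed in, with the robot touching nothing.
It also fails if it takes over 58 s, if anything falls off the work surface, if the arm or the gripper's body presses on something with over 40 N, if the wrist force passes 120 N, or if a joint passes its speed limit or range.

## Working session

There is one attempt and no reset: what is moved stays moved. The work goes in short steps, Python scripts to look and compute and a shell command to move; the robot and the scene stay as the last step left them, time stands still between calls to the robot, and variables do not carry over. Pictures are saved under pics/ and viewed, at most 12 in all, crops included, and the job is handed in when it is done.

```bash
ls; mkdir -p pics; cat > h.py <<'E'
import numpy as np, cv2
from plant import r, eyes, nets
from scipy.spatial.transform import Rotation as R
def cam(name, s=None):
    i=eyes.camera_info(name); K=np.array(i["K"])
    if name=="wrist":
        T=np.eye(4); T[:3,:3]=R.from_quat(s["eef_rot"]).as_matrix(); T[:3,3]=s["tool_pos"]
        return K, T@np.array(i["T_tool_cam"])
    return K, np.linalg.inv(np.array(i["world_to_cam"]))
def ray(K,C,u,v,z):  # intersect with plane z
    d=C[:3,:3]@np.linalg.solve(K,[u,v,1]); return C[:3,3]+d*(z-C[2,3])/d[2]
def dep(K,C,u,v,d):
    return (C@np.append(np.linalg.solve(K,[u,v,1])*d,1))[:3]
E
python3 - <<'E'
from h import *
s=r.get_state(); print({k:np.round(v,3).tolist() for k,v in s.items()})
for c in ["top","scene"]:
    p,d=eyes.snapshot(c); cv2.imwrite(f"pics/{c}0.png",p); np.save(f"pics/{c}0.npy",d)
    K,C=cam(c)
    print(c,C[:3,3].round(3))
    for q,z in [("kit_slide",0),("bay_plus",.016),("bay_minus",.016),("knob_grip",.088),("window",.041),("marker_1",.016),("driver_3",0),("driver_1",.016),("reject_tray",0)]:
        for o in nets.place_of(c,q)[:3]:
            u,v=np.array(o["position"])*[560,420]
            print(q,round(o["confidence"],2),int(u),int(v),ray(K,C,u,v,z).round(3))
E
```

```text
pics
{'clock': 0.0, 'q': [-1.199, 0.69, -0.195, 1.566, 0.157, 0.902, -0.215], 'qd': [0.0, 0.001, 0.0, -0.0, 0.0, 0.0, 0.003], 'joint_torque': [-0.0, -52.756, -1.266, -15.342, -0.053, 0.006, 0.0], 'tool_pos': [0.207, 0.589, 0.238], 'eef_rot': [0.168, 0.986, -0.001, -0.0], 'contact_force': [-0.143, -0.897, -1.016], 'moment': [-0.01, -0.048, 0.017], 'finger_force': 0.0, 'opening': 1.003}
top [ 0.461 -0.075  1.101]
kit_slide 0.93 243 197 [ 0.566 -0.002  0.   ]
bay_plus 0.83 219 198 [0.562 0.05  0.016]
bay_plus 0.45 216 130 [0.711 0.059 0.016]
bay_minus 0.72 273 200 [ 0.559 -0.067  0.016]
knob_grip 0.5 245 249 [ 0.454 -0.013  0.088]
driver_3 0.57 242 198 [ 0.563 -0.     0.   ]
driver_3 0.51 391 253 [ 0.449 -0.326  0.   ]
driver_1 0.57 242 198 [ 0.561 -0.002  0.016]
driver_1 0.51 391 253 [ 0.449 -0.322  0.016]
reject_tray 0.57 384 186 [ 0.596 -0.31   0.   ]
scene [ 0.05  -0.738  0.687]
kit_slide 0.68 256 211 [ 0.56  -0.007  0.   ]
bay_plus 0.67 243 192 [0.563 0.058 0.016]
bay_plus 0.17 273 215 [ 0.571 -0.062  0.016]
bay_minus 0.68 273 216 [ 0.567 -0.063  0.016]
knob_grip 0.66 215 196 [ 0.452 -0.005  0.088]
window 0.7 266 192 [ 0.59  -0.004  0.041]
window 0.59 273 217 [ 0.546 -0.093  0.041]
marker_1 0.45 273 217 [ 0.566 -0.068  0.016]
driver_3 0.77 257 204 [0.578 0.015 0.   ]
driver_3 0.6 305 317 [ 0.448 -0.327  0.   ]
driver_3 0.41 243 195 [0.57  0.065 0.   ]
driver_1 0.77 257 204 [ 0.566 -0.003  0.016]
driver_1 0.6 305 317 [ 0.439 -0.337  0.016]
driver_1 0.41 243 195 [0.558 0.046 0.016]
reject_tray 0.77 358 275 [ 0.607 -0.308  0.   ]
```

```bash
python3 - <<'E'
import cv2,numpy as np
a=cv2.imread("pics/top0.png"); b=cv2.imread("pics/scene0.png")
cv2.imwrite("pics/a.png",cv2.resize(a[90:320,150:470],(800,575),interpolation=cv2.INTER_CUBIC))
E
```

```text
(no output)
```

View pics/a.png

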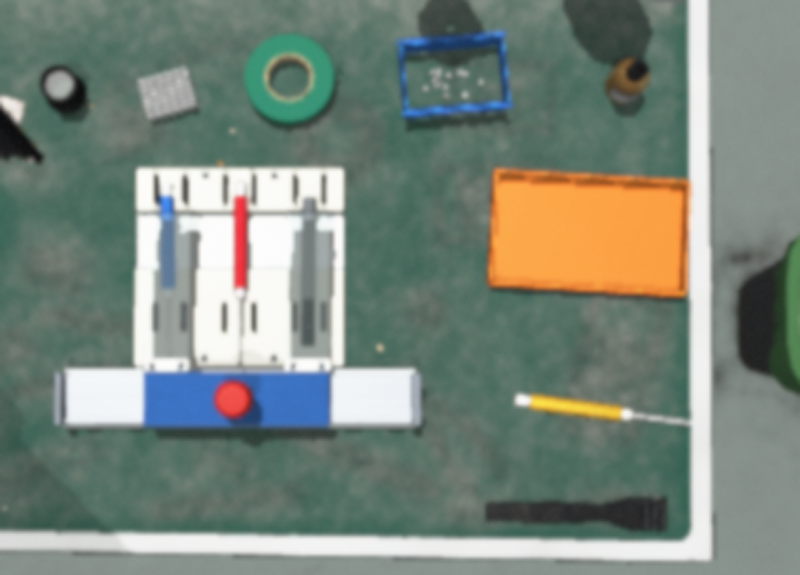

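View pics/scene0.png

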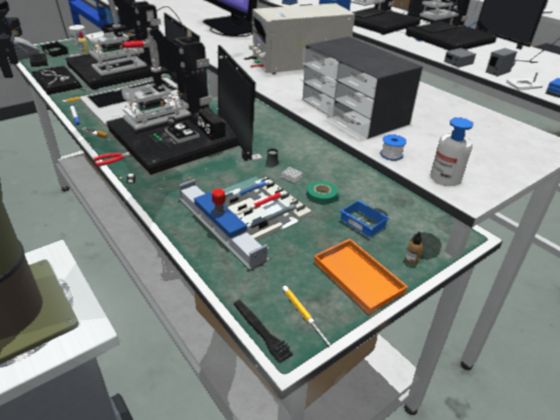

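The marker (grey) is in the right bay (top crop ≈ (308,270)), so the keeper has to go to -60 mm. The yellow handle points to +y. Next I check which tall obstacles lie on the way.

```bash
python3 - <<'E'
from h import *
H={}
for c in ["top","scene"]:
    K,C=cam(c); d=np.load(f"pics/{c}0.npy")
    v,u=np.mgrid[0:420,0:560]; m=d>0
    P=np.linalg.inv(K)@np.vstack([u[m],v[m],np.ones(m.sum())])*d[m]; P=(C[:3,:3]@P).T+C[:3,3]
    for x,y,z in P:
        if z>.06 and -.1<x<.9 and -.5<y<.8:
            k=(int(x//.1),int(y//.1)); H[k]=max(H.get(k,0),z)
for i in range(-1,9): print(i,[f"{H.get((i,j),0):.2f}" for j in range(-5,8)])
E
```

```text
-1 ['0.00', '0.00', '0.00', '0.00', '0.07', '0.00', '0.00', '0.00', '0.00', '0.00', '0.00', '0.00', '0.00']
0 ['0.00', '0.00', '0.00', '0.00', '0.25', '0.26', '0.00', '0.00', '0.00', '0.00', '0.00', '0.00', '0.00']
1 ['0.00', '0.00', '0.00', '0.00', '0.00', '0.00', '0.00', '0.00', '0.00', '0.35', '0.35', '0.00', '0.00']
2 ['0.00', '0.00', '0.00', '0.00', '0.00', '0.00', '0.00', '0.00', '0.00', '0.35', '0.41', '0.35', '0.00']
3 ['0.00', '0.00', '0.00', '0.00', '0.00', '0.00', '0.00', '0.00', '0.00', '0.00', '0.00', '0.00', '0.00']
4 ['0.00', '0.00', '0.00', '0.00', '0.11', '0.11', '0.00', '0.00', '0.00', '0.29', '0.14', '0.00', '0.00']
5 ['0.00', '0.00', '0.00', '0.00', '0.00', '0.00', '0.00', '0.00', '0.07', '0.32', '0.32', '0.00', '0.00']
6 ['0.00', '0.00', '0.00', '0.00', '0.00', '0.00', '0.25', '0.25', '0.25', '0.28', '0.27', '0.00', '0.00']
7 ['0.15', '0.15', '0.15', '0.15', '0.15', '0.15', '0.15', '0.25', '0.25', '0.25', '0.25', '0.25', '0.26']
8 ['0.15', '0.29', '0.29', '0.19', '0.31', '0.31', '0.31', '0.15', '0.32', '0.32', '0.21', '0.15', '0.15']
```

```bash
python3 -m pendant '[{"claw":1,"dx":10,"dy":-30,"dz":30,"twist":0.1},{"claw":1,"dx":25,"dy":-70,"dz":50,"twist":0.2},{"claw":1,"dx":40,"dy":-115,"dz":60,"twist":0.3},{"claw":1,"dx":60,"dy":-160,"dz":60,"twist":0.337},{"claw":1,"dx":80,"dy":-205,"dz":60,"twist":0.337},{"claw":1,"dx":100,"dy":-250,"dz":60,"twist":0.337},{"claw":1,"dx":120,"dy":-295,"dz":60,"twist":0.337},{"claw":1,"dx":140,"dy":-340,"dz":60,"twist":0.337}]' && python3 -m pendant '[{"claw":1,"dx":20,"dy":-45,"dz":0,"twist":0},{"claw":1,"dx":40,"dy":-90,"dz":0,"twist":0},{"claw":1,"dx":60,"dy":-135,"dz":0,"twist":0},{"claw":1,"dx":80,"dy":-180,"dz":0,"twist":0},{"claw":1,"dx":90,"dy":-225,"dz":0,"twist":0},{"claw":1,"dx":90,"dy":-255,"dz":0,"twist":0},{"claw":1,"dx":90,"dy":-255,"dz":0,"twist":0},{"claw":1,"dx":90,"dy":-255,"dz":0,"twist":0}]'
python3 - <<'E'
from h import *
s=r.get_state(); print(s["clock"],s["tool_pos"],s["q"])
p,d=eyes.snapshot("wrist"); cv2.imwrite("pics/w1.png",p); np.save("pics/w1.npy",d)
K,C=cam("wrist",s)
print(C.round(3))
for q,z in [("kit_slide",0),("bay_plus",.016),("bay_minus",.016),("knob_grip",.088),("window",.041),("marker_1",.016)]:
    for o in nets.place_of("wrist",q)[:2]:
        u,v=np.array(o["position"])*[560,420]
        print(q,round(o["confidence"],2),int(u),int(v),ray(K,C,u,v,z).round(3))
# red knob top via colour+depth
m=(p[...,2]>120)&(p[...,1]<70)&(p[...,0]<70)&(d>0)
v,u=np.where(m); P=np.array([dep(K,C,a,b,d[b,a]) for a,b in zip(u,v)])
if len(P):
    t=P[P[:,2]>.095]; print(len(P),len(t), t.min(0),t.max(0), np.median(t[:,2]) if len(t) else 0)
E
```

```text
clock: 1.8
tool_pos: [0.3477, 0.2479, 0.2991]
eef_rot: [0.0, 1.0, 0.0, 0.0]
contact_force: [1.2, 0.3, 0.6]
opening: 0.999
finger_force: 0.0
clock: 2.6
tool_pos: [0.4371, -0.0055, 0.2988]
eef_rot: [0.001, 1.0, 0.0, 0.0]
contact_force: [-0.2, -0.1, 0.2]
opening: 0.998
finger_force: 0.0
2.6 [ 0.43711988 -0.00548062  0.29883092] [ 0.11308495  0.36668871 -0.28865267  2.01451567  0.14518876  0.77928412
  1.3074672 ]
[[ 0.003  0.947  0.323  0.352]
 [ 1.    -0.003  0.001 -0.006]
 [ 0.002  0.323 -0.947  0.444]
 [ 0.     0.     0.     1.   ]]
kit_slide 0.98 271 250 [ 0.57  -0.004  0.   ]
kit_slide 0.46 268 187 [ 0.48  -0.007  0.   ]
bay_plus 0.98 312 251 [0.564 0.051 0.016]
bay_minus 0.76 223 254 [ 0.568 -0.069  0.016]
knob_grip 0.98 270 185 [ 0.452 -0.006  0.088]
marker_1 0.22 226 251 [ 0.564 -0.064  0.016]
12 11 [ 0.44046915 -0.01796452  0.09543215] [ 0.44437099 -0.00183534  0.09871313] 0.09778187753760759
```

View pics/w1.png

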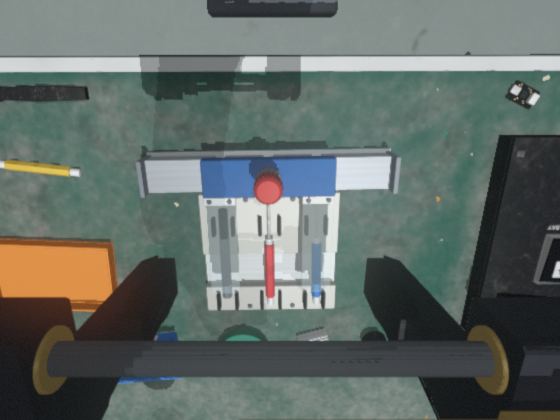

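The wrist picture shows the knob at (268,186), the marker at (225,250) and clear arms over both outer bays; the kit's yaw is about 0. Now I grip the knob.

```bash
python3 -m pendant '[{"claw":1,"dx":17,"dy":-2,"dz":-40,"twist":0},{"claw":1,"dx":17,"dy":-2,"dz":-90,"twist":0},{"claw":1,"dx":17,"dy":-2,"dz":-135,"twist":0},{"claw":1,"dx":17,"dy":-2,"dz":-180,"twist":0},{"claw":1,"dx":17,"dy":-2,"dz":-210,"twist":0},{"claw":1,"dx":17,"dy":-2,"dz":-227,"twist":0},{"claw":1,"dx":17,"dy":-2,"dz":-227,"twist":0},{"claw":0.45,"dx":17,"dy":-2,"dz":-227,"twist":0}]' 40 && python3 -m pendant '[{"claw":0.2,"dx":0,"dy":0,"dz":0,"twist":0},{"claw":0.2,"dx":0,"dy":0,"dz":0,"twist":0},{"claw":0.2,"dx":0,"dy":0,"dz":0,"twist":0},{"claw":0.2,"dx":0,"dy":0,"dz":0,"twist":0},{"claw":0.2,"dx":0,"dy":0,"dz":0,"twist":0}]'
```

```text
clock: 3.75
tool_pos: [0.4543, -0.0069, 0.0719]
eef_rot: [-0.0, 1.0, 0.0, -0.0]
contact_force: [0.6, 0.1, -0.1]
opening: 0.931
finger_force: 0.0
clock: 4.25
tool_pos: [0.4543, -0.0073, 0.0721]
eef_rot: [0.0, 1.0, 0.0, 0.0]
contact_force: [0.1, -0.6, -0.2]
opening: 0.479
finger_force: 0.0
```

```bash
python3 -m pendant '[{"claw":0.2,"dx":0,"dy":0,"dz":0,"twist":0},{"claw":0.2,"dx":0,"dy":0,"dz":0,"twist":0},{"claw":0.2,"dx":0,"dy":0,"dz":0,"twist":0},{"claw":0.2,"dx":0,"dy":0,"dz":0,"twist":0}]' && python3 -m pendant '[{"claw":0.2,"dx":0,"dy":0,"dz":5,"twist":0},{"claw":0.2,"dx":0,"dy":0,"dz":10,"twist":0},{"claw":0.2,"dx":0,"dy":0,"dz":14,"twist":0},{"claw":0.2,"dx":0,"dy":0,"dz":14,"twist":0},{"claw":0.2,"dx":0,"dy":0,"dz":14,"twist":0}]'
```

```text
clock: 4.65
tool_pos: [0.4541, -0.0074, 0.0718]
eef_rot: [0.0, 1.0, -0.0, -0.0]
contact_force: [-0.1, -0.5, 2.1]
opening: 0.324
finger_force: 40.0
clock: 5.15
tool_pos: [0.4542, -0.0074, 0.0857]
eef_rot: [0.0, 1.0, 0.0, 0.0]
contact_force: [2.0, -0.6, -9.7]
opening: 0.323
finger_force: 40.0
```

```bash
python3 -m pendant '[{"claw":0.2,"dx":0,"dy":-12,"dz":0,"twist":0},{"claw":0.2,"dx":0,"dy":-27,"dz":0,"twist":0},{"claw":0.2,"dx":0,"dy":-42,"dz":0,"twist":0},{"claw":0.2,"dx":0,"dy":-54,"dz":0,"twist":0},{"claw":0.2,"dx":0,"dy":-60,"dz":0,"twist":0},{"claw":0.2,"dx":0,"dy":-60,"dz":0,"twist":0},{"claw":0.2,"dx":0,"dy":-60,"dz":0,"twist":0}]' && python3 -m pendant '[{"claw":0.2,"dx":0,"dy":0,"dz":-5,"twist":0},{"claw":0.2,"dx":0,"dy":0,"dz":-9,"twist":0},{"claw":0.2,"dx":0,"dy":0,"dz":-13,"twist":0},{"claw":0.2,"dx":0,"dy":0,"dz":-13,"twist":0},{"claw":0.2,"dx":0,"dy":0,"dz":-13,"twist":0}]'
```

```text
clock: 5.85
tool_pos: [0.455, -0.0678, 0.0859]
eef_rot: [0.001, 1.0, -0.0, 0.001]
contact_force: [5.3, -1.4, -9.2]
opening: 0.323
finger_force: 40.0
clock: 6.35
tool_pos: [0.455, -0.0672, 0.0725]
eef_rot: [0.0, 1.0, -0.0, 0.001]
contact_force: [4.6, -2.0, -8.3]
opening: 0.326
finger_force: 40.0
```

```bash
python3 -m pendant '[{"claw":0.6,"dx":0,"dy":0,"dz":0,"twist":0},{"claw":0.8,"dx":0,"dy":0,"dz":0,"twist":0},{"claw":0.8,"dx":0,"dy":0,"dz":0,"twist":0},{"claw":0.8,"dx":0,"dy":0,"dz":0,"twist":0},{"claw":0.8,"dx":0,"dy":0,"dz":50,"twist":0},{"claw":0.8,"dx":-10,"dy":0,"dz":100,"twist":0},{"claw":0.8,"dx":-20,"dy":0,"dz":150,"twist":0},{"claw":0.8,"dx":-20,"dy":0,"dz":200,"twist":0}]'; python3 -m pendant '[{"claw":0.5,"dx":0,"dy":0,"dz":0,"twist":0},{"claw":0.5,"dx":0,"dy":0,"dz":0,"twist":0}]'
cat > w.py <<'E'
from h import *
import sys
n=sys.argv[1]
s=r.get_state(); print(s["clock"],s["tool_pos"],s["q"].round(2) if hasattr(s["q"],"round") else s["q"])
p,d=eyes.snapshot("wrist"); cv2.imwrite(f"pics/{n}.png",p); np.save(f"pics/{n}.npy",d)
K,C=cam("wrist",s); np.savez(f"pics/{n}.npz",K=K,C=C)
for a in sys.argv[2:]:
    q,z=a.split(":")
    for o in nets.place_of("wrist",q)[:2]:
        u,v=np.array(o["position"])*[560,420]
        print(q,round(o["confidence"],2),int(u),int(v),ray(K,C,u,v,float(z)).round(4))
E
python3 w.py w2 knob_grip:.088 window:.041 kit_slide:0 bay_minus:.016 marker_1:.016
python3 - <<'E'
from h import *
d=np.load("pics/w2.npy");f=np.load("pics/w2.npz");p=cv2.imread("pics/w2.png").astype(int)
m=(p[...,2]>100)&(p[...,1]<80)&(p[...,0]<80)&(d>0)
v,u=np.where(m);P=np.array([dep(f["K"],f["C"],a,b,d[b,a]) for a,b in zip(u,v)])
k=P[(P[:,0]<.49)];print(len(k),np.percentile(k,[5,50,95],axis=0).round(4) if len(k) else '')
E
```

```text
clock: 7.15
tool_pos: [0.4314, -0.0673, 0.2724]
eef_rot: [0.0, 1.0, -0.0, -0.002]
contact_force: [1.9, 0.1, -0.0]
opening: 0.802
finger_force: 0.0
clock: 7.35
tool_pos: [0.4341, -0.0675, 0.2717]
eef_rot: [0.001, 1.0, -0.0, 0.001]
contact_force: [-0.6, 0.2, -1.3]
opening: 0.64
finger_force: 0.0
7.35 [ 0.43407453 -0.06753197  0.27165283] [ 0.3   0.41 -0.36  2.05  0.22  0.71  1.37]
window 0.35 365 259 [0.5467 0.0444 0.041 ]
kit_slide 0.84 315 259 [ 0.5676 -0.0085  0.    ]
bay_minus 0.76 271 263 [ 0.5644 -0.0664  0.016 ]
bay_minus 0.63 315 257 [ 0.5568 -0.0106  0.016 ]
marker_1 0.93 270 262 [ 0.5629 -0.0674  0.016 ]
marker_1 0.73 271 196 [ 0.475 -0.066  0.016]
252 [[ 0.4051 -0.1033  0.0909]
 [ 0.4451 -0.0691  0.0988]
 [ 0.4585 -0.0549  0.3396]]
```

View pics/w2.png

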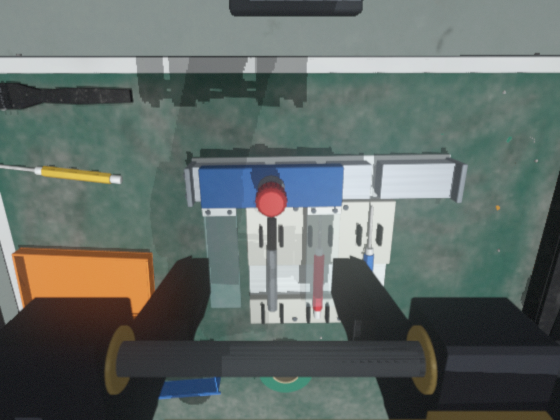

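Keeper is over the marker, with the pin home (knob top back at its start height) and the marker at (272,262). I go down with a narrow opening to grip the marker over the trough.

```bash
python3 -m pendant '[{"claw":0.33,"dx":50,"dy":1,"dz":0,"twist":0.012},{"claw":0.33,"dx":100,"dy":1,"dz":0,"twist":0.012},{"claw":0.33,"dx":150,"dy":1,"dz":0,"twist":0.012},{"claw":0.33,"dx":152,"dy":1,"dz":-50,"twist":0.012},{"claw":0.33,"dx":152,"dy":1,"dz":-100,"twist":0.012},{"claw":0.33,"dx":152,"dy":1,"dz":-150,"twist":0.012},{"claw":0.33,"dx":152,"dy":1,"dz":-190,"twist":0.012},{"claw":0.33,"dx":152,"dy":1,"dz":-190,"twist":0.012}]' 25; python3 w.py w3
```

```text
clock: 8.45
tool_pos: [0.5812, -0.0659, 0.0748]
eef_rot: [-0.006, 1.0, 0.0, -0.006]
contact_force: [-1.4, -0.2, -0.4]
opening: 0.331
finger_force: 0.0
8.45 [ 0.58122287 -0.06590005  0.07478709] [ 0.17  0.88 -0.23  1.79  0.36  0.52  1.28]
```

View pics/w3.png

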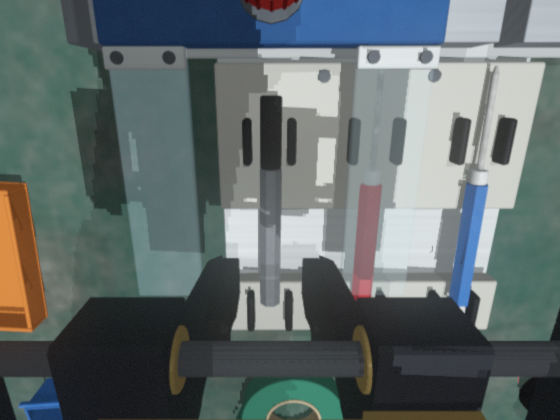

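The fingers straddle the marker (at column 270, fingers at 238 and 303), clear of both arms.

```bash
python3 -m pendant '[{"claw":0.33,"dx":0,"dy":0,"dz":0,"twist":0},{"claw":0.33,"dx":0,"dy":0,"dz":-25,"twist":0},{"claw":0.33,"dx":0,"dy":0,"dz":-50,"twist":0},{"claw":0.33,"dx":0,"dy":0,"dz":-60,"twist":0},{"claw":0.33,"dx":0,"dy":0,"dz":-60,"twist":0},{"claw":0.33,"dx":0,"dy":0,"dz":-60,"twist":0}]'
```

```text
clock: 9.1
tool_pos: [0.5874, -0.0663, 0.0225]
eef_rot: [-0.006, 1.0, 0.0, 0.001]
contact_force: [-0.4, -0.4, 0.1]
opening: 0.331
finger_force: 0.0
```

```bash
python3 -m pendant '[{"claw":0.33,"dx":0,"dy":0,"dz":-8,"twist":0},{"claw":0.33,"dx":0,"dy":0,"dz":-14,"twist":0},{"claw":0.2,"dx":0,"dy":0,"dz":-14,"twist":0},{"claw":0,"dx":0,"dy":0,"dz":-14,"twist":0},{"claw":0,"dx":0,"dy":0,"dz":-14,"twist":0},{"claw":0,"dx":0,"dy":0,"dz":-14,"twist":0},{"claw":0,"dx":0,"dy":0,"dz":-14,"twist":0}]' 25
```

```text
clock: 9.8
tool_pos: [0.5862, -0.0663, 0.0069]
eef_rot: [-0.006, 1.0, 0.0, 0.0]
contact_force: [1.2, -0.2, 0.4]
opening: 0.137
finger_force: 25.0
```

```bash
python3 -m pendant '[{"claw":0,"dx":0,"dy":0,"dz":15,"twist":0},{"claw":0,"dx":0,"dy":0,"dz":40,"twist":0},{"claw":0,"dx":0,"dy":0,"dz":80,"twist":0},{"claw":0,"dx":0,"dy":0,"dz":120,"twist":0},{"claw":0,"dx":0,"dy":0,"dz":120,"twist":0}]'
python3 - <<'E'
from h import *
p=cv2.imread("pics/top0.png"); K,C=cam("top"); d=np.load("pics/top0.npy")
h=cv2.cvtColor(p,cv2.COLOR_BGR2HSV)
def pts(m,z):
    n,l,st,_=cv2.connectedComponentsWithStats(m.astype(np.uint8)); i=1+np.argmax(st[1:,4]); v,u=np.where(l==i)
    return np.array([ray(K,C,a,b,z)[:2] for a,b in zip(u,v)],np.float32)
P=pts((h[...,0]>7)&(h[...,0]<18)&(h[...,1]>150)&(h[...,2]>120),.02)
print("tray",cv2.minAreaRect(P),cv2.boxPoints(cv2.minAreaRect(P)))
Y=pts((h[...,0]>20)&(h[...,0]<33)&(h[...,1]>130)&(h[...,2]>120),.008)
print("handle",cv2.minAreaRect(Y),cv2.boxPoints(cv2.minAreaRect(Y)))
E
python3 w.py w4
```

```text
clock: 10.3
tool_pos: [0.5898, -0.0664, 0.133]
eef_rot: [-0.005, 1.0, -0.0, 0.005]
contact_force: [2.1, -0.1, -0.1]
opening: 0.142
finger_force: 25.0
tray ((0.600810706615448, -0.3082824647426605), (0.17048537731170654, 0.10228314250707626), 87.531982421875) [[ 0.5460459  -0.39124385]
 [ 0.6482341  -0.39564833]
 [ 0.6555755  -0.22532108]
 [ 0.5533873  -0.2209166 ]]
handle ((0.534581184387207, -0.5391825437545776), (0.045351944863796234, 0.03636663034558296), 63.94501495361328) [[ 0.50828576 -0.5515673 ]
 [ 0.5409565  -0.56754076]
 [ 0.5608766  -0.5267978 ]
 [ 0.5282059  -0.5108243 ]]
10.3 [ 0.58984771 -0.06635269  0.13301045] [ 0.19  0.79 -0.27  1.76  0.33  0.62  1.3 ]
```

View pics/w4.png

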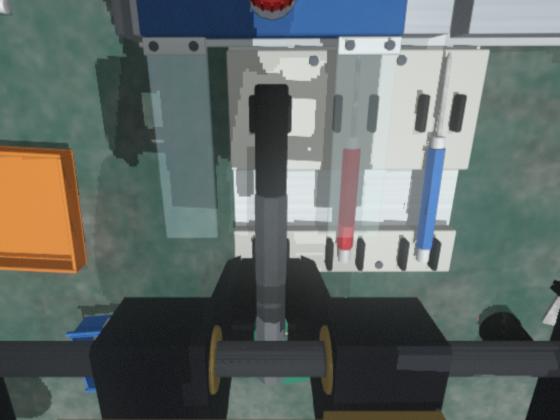

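The marker is gripped and level. Tray centre is (0.601,-0.308), yaw -0.043. I turn it by -1.626 rad and carry it over.

```bash
python3 -m pendant '[{"claw":0,"dx":0,"dy":-20,"dz":10,"twist":-0.14},{"claw":0,"dx":2,"dy":-50,"dz":10,"twist":-0.28},{"claw":0,"dx":4,"dy":-85,"dz":10,"twist":-0.42},{"claw":0,"dx":6,"dy":-120,"dz":10,"twist":-0.56},{"claw":0,"dx":8,"dy":-155,"dz":10,"twist":-0.7},{"claw":0,"dx":10,"dy":-190,"dz":10,"twist":-0.84},{"claw":0,"dx":12,"dy":-225,"dz":10,"twist":-0.98},{"claw":0,"dx":13,"dy":-255,"dz":10,"twist":-1.12}]' && python3 -m pendant '[{"claw":0,"dx":0,"dy":-7,"dz":0,"twist":-0.14},{"claw":0,"dx":0,"dy":-7,"dz":0,"twist":-0.28},{"claw":0,"dx":0,"dy":-7,"dz":0,"twist":-0.42},{"claw":0,"dx":0,"dy":-7,"dz":-10,"twist":-0.506},{"claw":0,"dx":0,"dy":-7,"dz":-40,"twist":-0.506},{"claw":0,"dx":0,"dy":-7,"dz":-70,"twist":-0.506},{"claw":0,"dx":0,"dy":-7,"dz":-90,"twist":-0.506},{"claw":0,"dx":0,"dy":-7,"dz":-90,"twist":-0.506}]'; python3 w.py w5
```

```text
clock: 11.15
tool_pos: [0.598, -0.3232, 0.1359]
eef_rot: [0.529, 0.848, -0.0, -0.001]
contact_force: [-0.7, -0.5, -0.1]
opening: 0.141
finger_force: 25.0
clock: 11.95
tool_pos: [0.596, -0.3264, 0.0428]
eef_rot: [0.722, 0.691, -0.001, -0.004]
contact_force: [-0.4, 0.8, 0.3]
opening: 0.139
finger_force: 25.0
11.95 [ 0.59602999 -0.3264057   0.0427731 ] [ 0.38  1.01  0.1   1.5  -0.14  0.64  0.51]
```

View pics/w5.png

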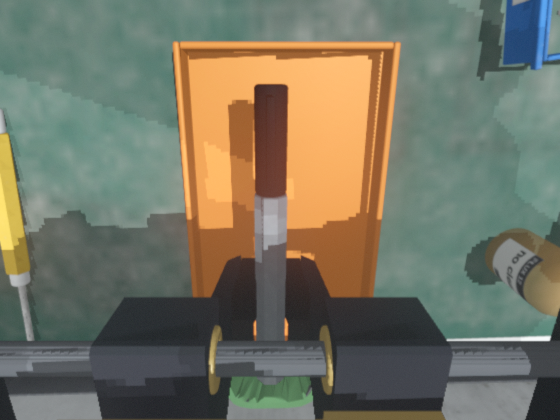

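```bash
python3 -m pendant '[{"claw":0,"dx":0,"dy":0,"dz":-10,"twist":0},{"claw":0,"dx":0,"dy":0,"dz":-20,"twist":0},{"claw":0,"dx":0,"dy":0,"dz":-30,"twist":0},{"claw":0,"dx":0,"dy":0,"dz":-30,"twist":0},{"claw":0,"dx":0,"dy":0,"dz":-30,"twist":0}]'
```

```text
clock: 12.5
tool_pos: [0.599, -0.3282, 0.0166]
eef_rot: [0.722, 0.691, -0.0, -0.0]
contact_force: [0.2, 0.1, 0.5]
opening: 0.137
finger_force: 25.0
```

```bash
python3 -m pendant '[{"claw":0,"dx":0,"dy":0,"dz":-6,"twist":0},{"claw":0,"dx":0,"dy":0,"dz":-11,"twist":0},{"claw":0,"dx":0,"dy":0,"dz":-11,"twist":0},{"claw":0.2,"dx":0,"dy":0,"dz":-11,"twist":0},{"claw":0.4,"dx":0,"dy":0,"dz":-11,"twist":0},{"claw":0.4,"dx":0,"dy":0,"dz":-11,"twist":0},{"claw":0.4,"dx":0,"dy":0,"dz":-11,"twist":0}]' && python3 -m pendant '[{"claw":0.4,"dx":0,"dy":0,"dz":30,"twist":0},{"claw":0.4,"dx":0,"dy":0,"dz":80,"twist":0},{"claw":0.4,"dx":-40,"dy":0,"dz":120,"twist":0},{"claw":0.4,"dx":-90,"dy":0,"dz":150,"twist":0},{"claw":0.4,"dx":-140,"dy":0,"dz":170,"twist":0},{"claw":0.4,"dx":-170,"dy":20,"dz":170,"twist":0},{"claw":0.4,"dx":-170,"dy":20,"dz":170,"twist":0},{"claw":0.4,"dx":-170,"dy":20,"dz":170,"twist":0}]'
python3 w.py w6 driver_3:0 marker_1:.003 reject_tray:0
python3 - <<'E'
from h import *
p=cv2.imread("pics/w6.png"); f=np.load("pics/w6.npz")
h=cv2.cvtColor(p,cv2.COLOR_BGR2HSV)
m=(h[...,0]>20)&(h[...,0]<33)&(h[...,1]>130)&(h[...,2]>120)
n,l,st,_=cv2.connectedComponentsWithStats(m.astype(np.uint8))
for i in range(1,n):
    if st[i,4]>200:
        v,u=np.where(l==i);P=np.array([ray(f["K"],f["C"],a,b,.008)[:2] for a,b in zip(u,v)],np.float32)
        print(st[i],cv2.boxPoints(cv2.minAreaRect(P)).round(4).tolist(),cv2.minAreaRect(P))
E
```

```text
clock: 13.2
tool_pos: [0.5993, -0.3283, 0.006]
eef_rot: [0.722, 0.691, 0.0, 0.0]
contact_force: [0.1, -0.8, -0.1]
opening: 0.394
finger_force: 0.0
clock: 14.0
tool_pos: [0.4281, -0.308, 0.1765]
eef_rot: [0.723, 0.691, 0.0, -0.0]
contact_force: [0.6, -0.2, 0.6]
opening: 0.404
finger_force: 0.0
14.0 [ 0.42808113 -0.30801097  0.1764543 ] [ 0.48  0.66  0.1   1.93 -0.11  0.56  0.6 ]
marker_1 0.81 454 171 [ 0.597  -0.3071  0.003 ]
reject_tray 0.88 459 176 [ 0.6044 -0.3134  0.    ]
[ 287  126   21   86 1129] [[0.4408999979496002, -0.3370000123977661], [0.4530999958515167, -0.3384000062942505], [0.46230000257492065, -0.26030001044273376], [0.44999998807907104, -0.258899986743927]] ((0.45158109068870544, -0.29863134026527405), (0.07863528281450272, 0.012318102642893791), 83.32096099853516)
```

View pics/w6.png

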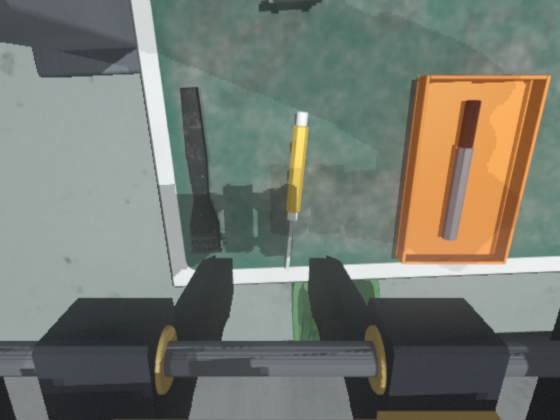

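The marker lies flat in the tray, (463,170). The yellow handle's middle is at (0.4516,-0.2986), with its axis 0.117 rad off y. Before the placing pose (camera side towards the back shelf), I check clearance there while lowering on the driver.

```bash
python3 -m pendant '[{"claw":0.4,"dx":15,"dy":6,"dz":-45,"twist":-0.074},{"claw":0.4,"dx":23,"dy":9,"dz":-90,"twist":-0.074},{"claw":0.4,"dx":23,"dy":9,"dz":-130,"twist":-0.074},{"claw":0.4,"dx":23,"dy":9,"dz":-155,"twist":-0.074},{"claw":0.4,"dx":23,"dy":9,"dz":-163,"twist":-0.074},{"claw":0.4,"dx":23,"dy":9,"dz":-163,"twist":-0.074},{"claw":0.4,"dx":23,"dy":9,"dz":-163,"twist":-0.074}]'
python3 - <<'E'
from h import *
for c in ["top","scene"]:
    K,C=cam(c); d=np.load(f"pics/{c}0.npy")
    v,u=np.mgrid[0:420,0:560]; m=d>0
    P=np.linalg.inv(K)@np.vstack([u[m],v[m],np.ones(m.sum())])*d[m]; P=(C[:3,:3]@P).T+C[:3,3]
    k=P[(P[:,2]>.05)&(P[:,0]>.5)&(P[:,0]<1)&(P[:,1]>-.3)&(P[:,1]<.08)]
    print(c,np.percentile(k[:,0],[0,1,5]) if len(k) else 0, k[np.argsort(k[:,0])[:4]].round(3).tolist())
E
```

```text
clock: 14.9
tool_pos: [0.4531, -0.2999, 0.0136]
eef_rot: [0.748, 0.664, 0.0, 0.001]
contact_force: [-0.1, 0.1, 1.1]
opening: 0.4
finger_force: 0.0
top [0.77739635 0.77834745 0.78020061] [[0.777, -0.118, 0.149], [0.777, 0.064, 0.14], [0.778, -0.062, 0.134], [0.778, 0.038, 0.129]]
scene [0.77733749 0.77999114 0.78185866] [[0.777, -0.241, 0.142], [0.778, -0.078, 0.133], [0.778, -0.071, 0.13], [0.778, 0.04, 0.127]]
```

```bash
python3 -m pendant '[{"claw":0.4,"dx":-1,"dy":1,"dz":-6,"twist":0},{"claw":0.4,"dx":-1,"dy":1,"dz":-10,"twist":0},{"claw":0.2,"dx":-1,"dy":1,"dz":-10,"twist":0},{"claw":0,"dx":-1,"dy":1,"dz":-10,"twist":0},{"claw":0,"dx":-1,"dy":1,"dz":-10,"twist":0},{"claw":0,"dx":-1,"dy":1,"dz":-10,"twist":0},{"claw":0,"dx":-1,"dy":1,"dz":-10,"twist":0},{"claw":0,"dx":-1,"dy":1,"dz":-10,"twist":0}]' 25
```

```text
clock: 15.7
tool_pos: [0.4513, -0.2984, 0.003]
eef_rot: [0.748, 0.664, 0.0, 0.0]
contact_force: [-0.5, 0.2, 2.2]
opening: 0.125
finger_force: 25.0
```

```bash
python3 -m pendant '[{"claw":0,"dx":0,"dy":0,"dz":15,"twist":0},{"claw":0,"dx":0,"dy":0,"dz":50,"twist":0},{"claw":0,"dx":0,"dy":0,"dz":95,"twist":0},{"claw":0,"dx":15,"dy":0,"dz":135,"twist":-0.13},{"claw":0,"dx":45,"dy":10,"dz":140,"twist":-0.27},{"claw":0,"dx":75,"dy":30,"dz":140,"twist":-0.41},{"claw":0,"dx":105,"dy":55,"dz":140,"twist":-0.55},{"claw":0,"dx":130,"dy":85,"dz":140,"twist":-0.69}]' && python3 -m pendant '[{"claw":0,"dx":11,"dy":30,"dz":0,"twist":-0.14},{"claw":0,"dx":11,"dy":65,"dz":0,"twist":-0.28},{"claw":0,"dx":11,"dy":100,"dz":0,"twist":-0.42},{"claw":0,"dx":11,"dy":130,"dz":0,"twist":-0.56},{"claw":0,"dx":11,"dy":147,"dz":0,"twist":-0.7},{"claw":0,"dx":11,"dy":147,"dz":0,"twist":-0.752},{"claw":0,"dx":11,"dy":147,"dz":0,"twist":-0.752},{"claw":0,"dx":11,"dy":147,"dz":0,"twist":-0.752}]'; python3 w.py w7
```

```text
clock: 16.5
tool_pos: [0.5827, -0.2128, 0.1441]
eef_rot: [0.929, 0.369, 0.001, 0.001]
contact_force: [0.6, 0.2, -0.2]
opening: 0.13
finger_force: 25.0
clock: 17.3
tool_pos: [0.592, -0.0665, 0.1434]
eef_rot: [1.0, 0.006, 0.0, -0.0]
contact_force: [0.1, -0.4, 0.7]
opening: 0.126
finger_force: 25.0
17.3 [ 0.5919838  -0.06654818  0.1433846 ] [-0.29  0.86  0.6   1.77 -0.69  0.74 -0.88]
```

View pics/w7.png

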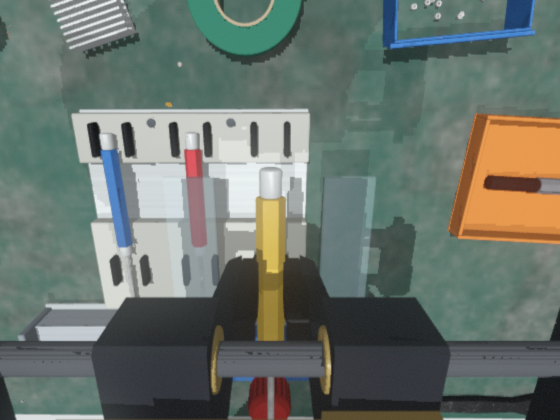

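The driver lines up with its bay (handle column 270; guides 254 and 287). Lowering.

```bash
python3 -m pendant '[{"claw":0,"dx":0,"dy":0,"dz":-35,"twist":0},{"claw":0,"dx":0,"dy":0,"dz":-70,"twist":0},{"claw":0,"dx":0,"dy":0,"dz":-95,"twist":0},{"claw":0,"dx":0,"dy":0,"dz":-110,"twist":0},{"claw":0,"dx":0,"dy":0,"dz":-110,"twist":0},{"claw":0,"dx":0,"dy":0,"dz":-116,"twist":0},{"claw":0,"dx":0,"dy":0,"dz":-120,"twist":0},{"claw":0,"dx":0,"dy":0,"dz":-120,"twist":0}]'; python3 w.py w8
```

```text
clock: 18.15
tool_pos: [0.5924, -0.0663, 0.0232]
eef_rot: [1.0, 0.005, 0.0, 0.0]
contact_force: [-0.8, -0.0, -1.0]
opening: 0.123
finger_force: 25.0
18.15 [ 0.59244696 -0.06627738  0.02319149] [-0.2   1.02  0.44  1.8  -0.83  0.51 -0.77]
```

View pics/w8.png

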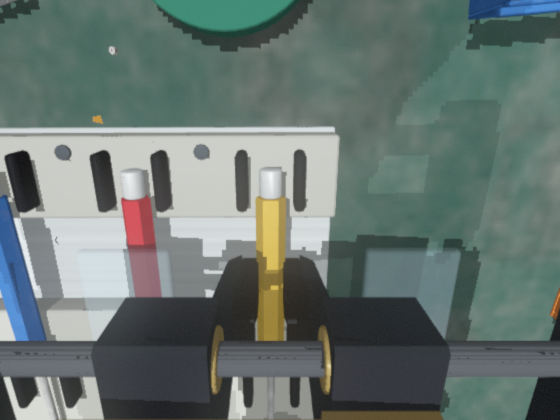

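In line with the red driver's end and between its guides. Lower the last 4 mm, release, and rise.

```bash
python3 -m pendant '[{"claw":0,"dx":0,"dy":0,"dz":-2,"twist":0},{"claw":0,"dx":0,"dy":0,"dz":-4,"twist":0},{"claw":0,"dx":0,"dy":0,"dz":-4,"twist":0},{"claw":0.2,"dx":0,"dy":0,"dz":-4,"twist":0},{"claw":0.32,"dx":0,"dy":0,"dz":-4,"twist":0},{"claw":0.32,"dx":0,"dy":0,"dz":-4,"twist":0},{"claw":0.32,"dx":0,"dy":0,"dz":-4,"twist":0}]' && python3 -m pendant '[{"claw":0.32,"dx":0,"dy":0,"dz":15,"twist":0},{"claw":0.32,"dx":0,"dy":0,"dz":40,"twist":0},{"claw":0.32,"dx":0,"dy":0,"dz":80,"twist":0},{"claw":0.32,"dx":0,"dy":0,"dz":130,"twist":0},{"claw":0.32,"dx":-30,"dy":-40,"dz":170,"twist":0},{"claw":0.32,"dx":-60,"dy":-85,"dz":190,"twist":0},{"claw":0.32,"dx":-90,"dy":-120,"dz":190,"twist":0},{"claw":0.32,"dx":-120,"dy":-150,"dz":190,"twist":0}]' && python3 -m pendant '[{"claw":0.32,"dx":-15,"dy":-40,"dz":0,"twist":0},{"claw":0.32,"dx":-30,"dy":-80,"dz":0,"twist":0},{"claw":0.32,"dx":-30,"dy":-80,"dz":0,"twist":0}]'
python3 - <<'E'
from h import *
a,d=eyes.snapshot("top"); b,_=eyes.snapshot("scene")
A=cv2.resize(a[80:270,180:430],(800,600),interpolation=cv2.INTER_CUBIC)
cv2.imwrite("pics/end.png",A)
E
```

```text
clock: 18.9
tool_pos: [0.592, -0.0663, 0.0187]
eef_rot: [1.0, 0.005, -0.0, 0.0]
contact_force: [0.0, 0.1, 0.4]
opening: 0.319
finger_force: 0.0
clock: 19.7
tool_pos: [0.4774, -0.2124, 0.2108]
eef_rot: [1.0, 0.006, 0.002, 0.001]
contact_force: [-0.9, -1.3, -0.4]
opening: 0.318
finger_force: 0.0
clock: 20.0
tool_pos: [0.444, -0.2978, 0.2107]
eef_rot: [1.0, -0.0, 0.0, 0.003]
contact_force: [0.3, -0.8, -0.1]
opening: 0.321
finger_force: 0.0
```

View pics/end.png

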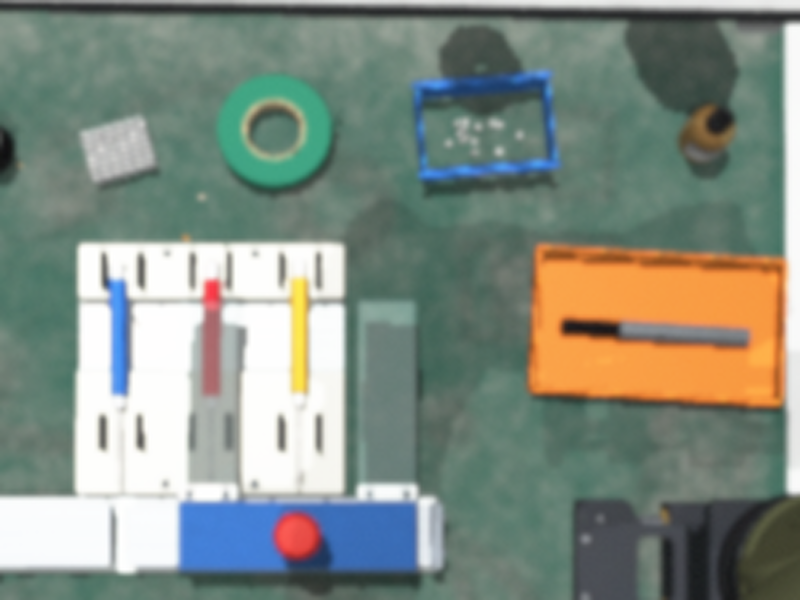

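The final top view shows the yellow driver in its bay at (300,335), in line with the others, and the marker flat in the tray at (655,332). The keeper is at the right notch with the window over the yellow driver; everything else is unmoved.

```bash
python3 -c "
from plant import r
print(r.finish_job())"
```

```text
the job is handed in; nothing more can be done
None
```

The job is handed in at about 20 s. The keeper's window is over the right bay with the knob back down and the pin home. The marker lies flat in the orange tray, the yellow screwdriver lies in its bay, and everything else looks unmoved in the last top view.

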